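# Uncover and contact-scan the label in the tote

## Task

An empty lift-out tray covers the tote: lift it off and set it down flat in the middle of the green mat. Then take the contact scanner from its cradle and lay its nose square on the middle of the sloping barcode label inside the tote, the wide window along the label's long side; press gently until the sprung nose is about half pushed in, hold it steady there for at least a second and a half, and hang the scanner back upright in its cradle. Do not let go of the tray or the scanner before it rests in its place, and leave the small box, spray can and tape roll where they are.

Things in the scene. Friction and masses are not known exactly. Their poses are not given: they have to be found in the camera images.
- tray: Grey empty lift-out tray nested in the tote's mouth, about 0.3 kg: pan 190 x 150 mm, 22 mm deep below a flange of 216 x 176 mm (4 mm thick) that rests on the tote's rim. Origin at the centre of the pan's underside, z up; on the tote the origin is 103 mm above the table. x is along the 216 mm side.
- tray_handle (a point): Centre of the tray's orange handle bar, 71 mm above the tray's underside. The bar runs 112 mm along the tray's y, is 14 x 14 mm, and stands on two 12 mm posts at 50 mm either side of its centre; 38 mm free below it to the flange's level. The axes are those of the tray.
- mat: Green rubbery mat fixed to the table, 260 (x) x 220 (y) x 3 mm; origin at the centre of its underside, at table height; top at 3 mm.
- tote: Blue open tote, fixed, 216 (x) x 176 (y) x 125 mm high, walls 5 mm. Origin at the centre of its underside, z up.
- carton: Brown carton, 90 x 110 x 40 mm, fixed inside the tote, its top face sloping 0.5 rad towards the tote's -x side (the robot's side). Origin at the centre of the sloping top face, 62 mm above the table; z is the face's outward normal, y runs level along the face.
- label_foot (a point): Same point and axes as the carton's origin. On it stands a stiff slab 56 (x) x 80 (y) mm with the barcode label on top: white, 40 (x) x 70 (y) mm, long side along y, centred on this z axis. The label's height along z differs from case to case, 2 to 14 mm, and is not reported: feel for it. The slab does not give when pressed gently. Hidden until the tray is off.
- cradle: Grey scanner cradle, fixed: an open rectangular frame on four legs, base 100 x 110 mm; the opening is 46 (x) x 56 (y) mm and the frame's top is 95 mm above the table. Origin at the centre of its underside on the table.
- scanner: Black contact scanner, 0.25 kg, hanging upright in the cradle by its yellow collar (66 (x) x 78 (y) x 4 mm). Origin at the centre of the collar's underside, which rests on the cradle's frame; z points up from the nose to the handle. Handle above the collar: 30 (x) x 34 (y) mm, from 4 to 76 mm above the origin. Shaft below: 28 x 34 mm, down to 60 mm below the origin, then the nose.
- nose_tip (a point): Centre of the flat underside of the scanner's sprung nose with the red window, 22 (x) x 40 (y) mm, the wide way along the scanner's y; 80 mm below the scanner's origin when not pressed. The axes are those of the scanner.
- nose (a joint): How far the sprung nose is pushed into the scanner: 0 is out, 0.009 m is fully in. It begins to move at about 1.4 N and takes about 0.7 N more for each mm (about 4.5 N at half, 7.7 N fully in). The scanner reads while it is between 2 and 7.5 mm.
- parts_box: Bystander: closed cardboard box 70 x 90 x 60 mm. Leave alone.
- spray_can: Bystander: red spray can, 52 mm across, 150 mm tall, upright. Leave alone.
- tape_roll: Bystander: roll of tape lying flat, 84 mm across, 40 mm high. Leave alone.

How it is judged (in metres and radians):
On the way, in this order (a step that is already met when the one before it is completed fails the run):
1. the tray has been set down flat in the middle of the mat and released (horizontal distance between tray and mat below 0.035 m and height (world z) of tray below 0.01 m and angle between tray's own z axis and vertical below 0.08 rad and contact force between the fingers and tray below 0.05 N), for 0.2 s.
2. the scanner's nose rests square on the middle of the label, partly pressed in, held steady for 1.2 s (x of nose_tip in the frame of carton between -0.009 and 0.009 m and y of nose_tip in the frame of carton between -0.009 and 0.009 m and value of joint nose between 0.002 and 0.0075 m and angle between the z axis of scanner and the z axis of carton, either way round below 0.18 rad and angle between the y axis of scanner and the y axis of carton, either way round below 0.3 rad and linear speed of scanner below 0.02 m/s and angular speed of scanner below 0.2 rad/s), for 1.2 s.
At the end, for the whole second after the job is handed in: The tray lies flat (within 0.08 rad) and at rest on the mat, its centre within 35 mm of the mat's centre, and the scanner hangs at rest and upright (within 0.08 rad) in its cradle, its centre within 14 mm of the cradle's centre and its collar resting on the frame (within 5 mm) (all of step 1 and horizontal distance between scanner and cradle below 0.014 m and angle between scanner's own z axis and vertical below 0.08 rad and height (world z) of scanner between 0.09 and 0.1 m and linear speed of each of scanner, tray below 0.02 m/s); the robot touches nothing.
It fails at once if the tray is let go before it rests on the mat (contact force between the fingers and tray below 0.05 N and distance of tray from where it was at the start of the episode above 0.05 m and height (world z) of tray above 0.03 m).
It fails at once if the scanner is let go away from its cradle (contact force between the fingers and scanner below 0.05 N and (horizontal distance between scanner and cradle above 0.03 m or height (world z) of scanner above 0.115 m)).
It fails at once if the scanner is pressed or knocked hard (over 20 N) against the tote or what is in it (contact force between scanner and tote above 20 N).
It fails at once if the cardboard box, spray can or tape roll is moved more than 20 mm (distance of any of parts_box, spray_can, tape_roll from where it was at the start of the episode above 0.02 m).
It also fails if it takes over 64 s, if anything falls off the work surface, if the arm or the gripper's body presses on something with over 40 N, if the wrist force passes 120 N, or if a joint passes its speed limit or range.

## Robot

A 6-joint arm with a two-finger parallel gripper is mounted at the origin on the work surface. World frame = base frame: x ahead of the robot, y to its left, z up, the work surface at z = 0. Lengths are in mm, angles in rad, forces in N, time in s.
With the tool pointing down it reaches from about 300 to 750 mm from the base axis. Payload 8.5 kg.
Tool frame: the origin (TCP) lies between the finger pads; the fingertips stand 25 mm ahead of it and the grasp point (between the pads) lies 6 mm ahead of it; z points along the fingers, y is the line along which they close (so a half turn about z gives the same grasp; the last joint's range is limited). The gripper opens to 85 mm and grips with 20 to 120 N. Pads are 22 mm wide; open, the fingers measure 114 mm over their backs; the gripper's body (76 mm by 85 mm) begins 54 mm behind the grasp point. The pads swing forward as they close: fully open they stand 13 mm farther back than shut.
Start: joints at [1.094, 0.381, 1.297, -0, 1.464, -0.215], TCP at [142.343, 531.243, 256.322] pointing down, gripper open.
Joint ranges: [-3.11, 3.11], [-0.89, 2.33], [0.22, 2.48], [-1.42, 4.56], [0.17, 2.85], [-2.88, 2.88]. Speed limits (rad/s): [2.39, 2.39, 3.14, 3.14, 3.14, 3.14].

## Interface

Orientations are given as a rotation vector (axis times angle).
In Python, from rig import bot gives the robot as it stands.
- The arm moves only by the shell command python3 -m jog 'ROWS' [FORCE]. ROWS is JSON, a list of rows, each an object with "linear": the shift along the tool's x, y, z in units of 20 mm (1.0 is 20 mm), a list of three; "delta_rot": the turn, a rotation vector about the tool's x, y, z in units of 0.08 rad (1.0 is 0.08 rad), a list of three; "hand": the opening, from 0 (shut) to 1 (fully open). A call has exactly 10 rows; each row shifts and turns the commanded pose from where the row before left it, along the tool's axes as they then stand; what a row does not reach is not made up. A row lasts 1/12 s, in which the tool goes at most 41.7 mm and 7.16 degrees, less where a joint would pass 70% of its speed; a pose out of reach is approached as far as the arm can. A call with a number of a shift or a turn outside -1 to 1 is refused whole. A call with a gripper value outside its range is refused whole. The fingers move at their own pace and stop on an object; FORCE is the grip in N (left out, the last holds). Time passes only in rows, so rows that do not move let the fingers close, or fill a call up. It gives the time, the measured TCP pose, the force, the opening and the grip force at its end, in the units of the state.
- bot.get_obs(): the state, without advancing time (a new reading comes with each control period).
- bot.capture(name): name is "scene" or "side" or "wrist"; returns the picture (400x640x3 uint8, blue, green, red); there is no depth.
- bot.get_calibration(name): a dict with "camera_matrix" (3x3 intrinsics, pixels), "D" ([k1, k2, p1, p2, k3] as OpenCV has them; the pictures are not rectified), "T" (4x4, takes a point from camera to world coordinates); the wrist camera has in their place "tool_from_camera" (4x4, takes a point from camera to tool coordinates, whose origin is the TCP and whose axes are the flange's). Camera axes: x right, y up, looking along -z (the intrinsics and any distortion apply to the point x, -y, -z); pixel columns grow to the right and rows downward; lengths in mm; the calibration is good to about 2 mm. A picture is of the moment at which its call begins: read the wrist's pose just before it. get_calibration takes no time and is no camera call.
- bot.hand_in(): hands the job in; it is judged then, once.
The state is a dict: "time_s": time; "qpos": joint angles; "qvel": joint speeds; "joint_efforts": joint torques, N m; "tcp_pos": TCP position; "orientation": TCP orientation; "wrist_force": force on the tool from outside, world axes, zero at the start; "moment": the same for the moment, N m; "opening": opening from 0.0 (shut) to 1.0 (fully open); "finger_force": force on a finger pad.
Only numpy, scipy, OpenCV 4.12 (cv2) and the standard library are available. Lean on these libraries where they do the work, as an engineer would, in place of code of your own. Each camera call takes 0.05 s, during which the arm holds its last target. There are 200 camera calls.

## Working session

There is one attempt and no reset: what is moved stays moved. The work goes in short steps, Python scripts to look and compute and a shell command to move; the robot and the scene stay as the last step left them, time stands still between calls to the robot, and variables do not carry over. Pictures are saved under pics/ and viewed, at most 10 in all, crops included, and the job is handed in when it is done.

```bash
mkdir -p pics; python3 - <<'E'
from rig import bot
import cv2,numpy as np
for n in("scene","side"):
    cv2.imwrite(f"pics/{n}0.png",bot.capture(n))
    c=bot.get_calibration(n);print(n,np.round(c["camera_matrix"],1).tolist(),c["D"],np.round(c["T"],3).tolist())
print(bot.get_calibration("wrist"))
print(bot.get_obs())
E
```

```text
scene [[413.3, 0.0, 319.3], [0.0, 413.3, 203.2], [0.0, 0.0, 1.0]] [0.02135874 0.         0.         0.         0.        ] [[0.769, -0.363, 0.526, 1161.227], [0.64, 0.432, -0.636, -694.163], [0.003, 0.825, 0.565, 745.949], [0.0, 0.0, 0.0, 1.0]]
side [[418.6, 0.0, 312.7], [0.0, 418.6, 206.2], [0.0, 0.0, 1.0]] [0.02013512 0.         0.         0.         0.        ] [[0.977, 0.161, -0.142, 437.832], [-0.214, 0.712, -0.668, -759.889], [-0.006, 0.683, 0.73, 996.224], [0.0, 0.0, 0.0, 1.0]]
{'camera_matrix': array([[287.95619061,   0.        , 315.82751743],
       [  0.        , 287.95619061, 197.88364549],
       [  0.        ,   0.        ,   1.        ]]), 'D': array([-0.02624557,  0.        ,  0.        ,  0.        ,  0.        ]), 'tool_from_camera': array([[ 2.18545755e-04,  9.55495554e-01,  2.95005422e-01,
         7.53616207e+01],
       [ 9.99999948e-01, -1.38604960e-04, -2.91890638e-04,
        -4.37681174e-01],
       [-2.38010993e-04,  2.95005470e-01, -9.55495534e-01,
        -1.17766151e+02],
       [ 0.00000000e+00,  0.00000000e+00,  0.00000000e+00,
         1.00000000e+00]])}
{'time_s': 0.1, 'qpos': array([ 1.09368955e+00,  3.81150372e-01,  1.29812655e+00,  1.34181220e-05,
        1.46357329e+00, -2.15292747e-01]), 'qvel': array([ 8.25080936e-05, -7.52452261e-04, -1.98530296e-03, -1.27745240e-03,
       -1.28127444e-03, -1.39300107e-03]), 'joint_efforts': array([ 4.41504351e-03, -4.49219477e+01, -2.31659496e+01, -1.92313191e-04,
        3.63977226e-03, -8.53797860e-05]), 'tcp_pos': array([142.25594088, 531.06947507, 255.78151371]), 'orientation': array([-4.10027765e-01, -3.11427654e+00,  1.85080024e-03]), 'wrist_force': array([-0.51801063, -0.30679271, -0.21427455]), 'moment': array([ 0.01538951, -0.03776335,  0.01772583]), 'finger_force': 0.0, 'opening': 0.9974991175328969}
```

View pics/scene0.png

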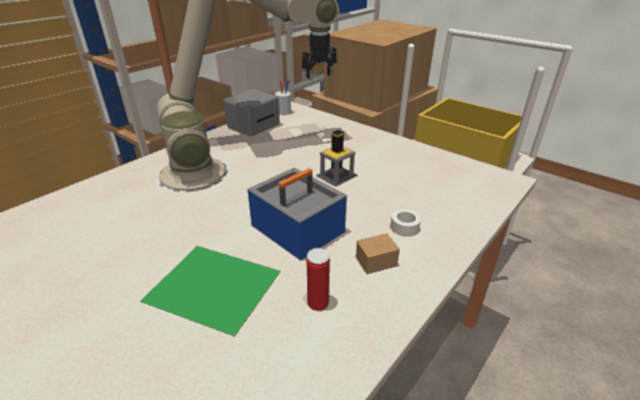

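View pics/side0.png

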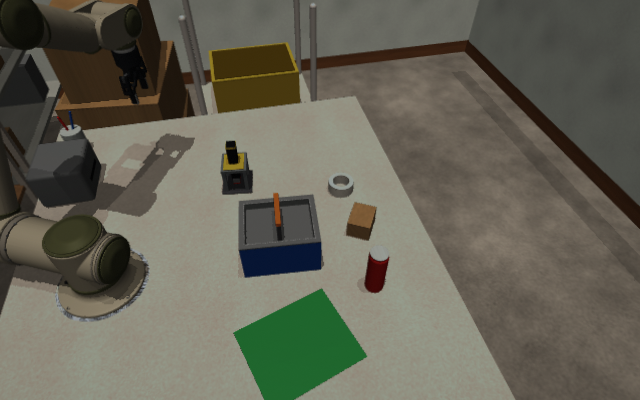

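Scene: mat at (212,287), tote and tray at (298,205) with orange handle (296,178), cradle and scanner at (338,155), can (318,280), box (377,253), tape (405,221). The side view shows the same layout.

```bash
cat > h.py <<'E'
from rig import bot
import cv2,numpy as np
from scipy.spatial.transform import Rotation as R
def cast(n,px,z,obs=None):
    c=bot.get_calibration(n)
    if n=="wrist":
        T=np.eye(4);T[:3,:3]=R.from_rotvec(obs["orientation"]).as_matrix();T[:3,3]=obs["tcp_pos"];T=T@c["tool_from_camera"]
    else:T=np.array(c["T"])
    u=cv2.undistortPoints(np.array(px,float).reshape(-1,1,2),np.array(c["camera_matrix"]),np.array(c["D"])).reshape(-1,2)
    d=np.c_[u[:,0],-u[:,1],-np.ones(len(u))]@T[:3,:3].T
    o=T[:3,3]
    return o+d*((z-o[2])/d[:,2])[:,None]
def blob(im,lo,hi,roi=None):
    m=cv2.inRange(cv2.cvtColor(im,cv2.COLOR_BGR2HSV),np.array(lo),np.array(hi))
    if roi:
        k=np.zeros_like(m);a,b,c,d=roi;k[b:d,a:c]=255;m&=k
    cs=cv2.findContours(m,cv2.RETR_EXTERNAL,cv2.CHAIN_APPROX_NONE)[0]
    return max(cs,key=cv2.contourArea)
def rect(P):
    r=cv2.minAreaRect(P[:,:2].astype(np.float32));return np.round(r[0],1),np.round(r[1],1),round(r[2],2)
E
python3 - <<'E'
from h import *
for n in("scene","side"):
    im=cv2.imread(f"pics/{n}0.png")
    roi=(200,130,400,260) if n=="scene" else (200,140,330,290)
    for nm,lo,hi,z,r in(("mat",(50,100,40),(75,255,255),3,None),("handle",(4,150,100),(16,255,255),177,roi),("collar",(20,120,80),(34,255,255),99,roi),("blue",(105,120,30),(125,255,255),125,roi),("can",(0,150,60),(3,255,255),75,None),("box",(8,60,60),(18,200,255),50,(340,190,410,275))):
        P=cast(n,blob(im,lo,hi,r),z);print(n,nm,*rect(P))
E
```

```text
scene mat [ 497.  -300.6] [255.4 215.7] 17.12
scene handle [ 5.03e+02 -5.00e-01] [118.1  28.9] 83.9
scene collar [404.2 312.3] [76.3 65.5] 82.47
scene blue [ 581.1 -108.3] [271.3 252.7] 33.56
scene can [ 733.7 -185.8] [ 50.2 150.4] 38.76
scene box [765.3  15.7] [118.4 123. ] 58.92
side mat [ 496.1 -299.9] [259.4 219.1] 16.96
side handle [501.1   6.3] [111.4  13.1] 84.42
side collar [401.4 314.9] [80.3 65. ] 83.71
side blue [ 489.5 -125. ] [ 83.2 209.2] 84.56
side can [ 731.2 -190.5] [108.6  51. ] 69.94
side box [747.4  20. ] [137.7  72.3] 57.91
```

```bash
cat >> h.py <<'E'
def down(yaw):  # tool z down, tool x at yaw (rad)
    c,s=np.cos(yaw),np.sin(yaw);return np.array([[c,s,0],[s,-c,0],[0,0,-1.]])
def plan(pos,Rt,N=None):
    o=bot.get_obs();R0=R.from_rotvec(o["orientation"]).as_matrix()
    rv=R.from_matrix(R0.T@Rt).as_rotvec();d=R0.T@(np.array(pos)-o["tcp_pos"])
    n=N or 1
    while True:
        S=sum(R.from_rotvec(rv*k/n).as_matrix() for k in range(n));v=np.linalg.solve(S,d)/20;w=rv/n/.08
        if N or max(abs(v).max(),abs(w).max())<=.98:break
        n+=1
    print("rows",n,"linear",np.round(v,3),"rot",np.round(w,3),"tcp",np.round(o["tcp_pos"],1))
E
python3 - <<'E'
from h import *
plan((502,3,300),down(np.radians(84)))
E
```

```text
rows 36 linear [-0.966 -0.023 -0.061] rot [-0.     0.     0.491] tcp [142.3 531.1 255.8]
```

```bash
R='{"linear":[-0.9,-0.02,-0.06],"delta_rot":[0,0,0.45],"hand":1}'; python3 -m jog '[{"linear":[-0.97,-0.02,-0.06],"delta_rot":[0,0,0.49],"hand":1},{"linear":[-0.97,-0.02,-0.06],"delta_rot":[0,0,0.49],"hand":1},{"linear":[-0.97,-0.02,-0.06],"delta_rot":[0,0,0.49],"hand":1},{"linear":[-0.97,-0.02,-0.06],"delta_rot":[0,0,0.49],"hand":1},{"linear":[-0.97,-0.02,-0.06],"delta_rot":[0,0,0.49],"hand":1},{"linear":[-0.97,-0.02,-0.06],"delta_rot":[0,0,0.49],"hand":1},{"linear":[-0.97,-0.02,-0.06],"delta_rot":[0,0,0.49],"hand":1},{"linear":[-0.97,-0.02,-0.06],"delta_rot":[0,0,0.49],"hand":1},{"linear":[-0.97,-0.02,-0.06],"delta_rot":[0,0,0.49],"hand":1},{"linear":[-0.97,-0.02,-0.06],"delta_rot":[0,0,0.49],"hand":1}]' 40
python3 - <<'E'
from h import *
plan((502,3,300),down(np.radians(84)))
E
```

```text
time_s: 0.93
tcp_pos: [315.9, 445.2, 268.0]
orientation: [-1.011, -2.974, 0.001]
wrist_force: [-0.6, -0.9, -0.7]
opening: 0.999
finger_force: 0.0
rows 26 linear [-0.963 -0.026 -0.062] rot [-0.    0.    0.49] tcp [315.9 445.2 268. ]
```

```bash
python3 -m jog '[{"linear":[-0.96,-0.02,-0.06],"delta_rot":[0,0,0.49],"hand":1},{"linear":[-0.96,-0.02,-0.06],"delta_rot":[0,0,0.49],"hand":1},{"linear":[-0.96,-0.02,-0.06],"delta_rot":[0,0,0.49],"hand":1},{"linear":[-0.96,-0.02,-0.06],"delta_rot":[0,0,0.49],"hand":1},{"linear":[-0.96,-0.02,-0.06],"delta_rot":[0,0,0.49],"hand":1},{"linear":[-0.96,-0.02,-0.06],"delta_rot":[0,0,0.49],"hand":1},{"linear":[-0.96,-0.02,-0.06],"delta_rot":[0,0,0.49],"hand":1},{"linear":[-0.96,-0.02,-0.06],"delta_rot":[0,0,0.49],"hand":1},{"linear":[-0.96,-0.02,-0.06],"delta_rot":[0,0,0.49],"hand":1},{"linear":[-0.96,-0.02,-0.06],"delta_rot":[0,0,0.49],"hand":1}]'
python3 -m jog '[{"linear":[-0.96,-0.02,-0.06],"delta_rot":[0,0,0.49],"hand":1},{"linear":[-0.96,-0.02,-0.06],"delta_rot":[0,0,0.49],"hand":1},{"linear":[-0.96,-0.02,-0.06],"delta_rot":[0,0,0.49],"hand":1},{"linear":[-0.96,-0.02,-0.06],"delta_rot":[0,0,0.49],"hand":1},{"linear":[-0.96,-0.02,-0.06],"delta_rot":[0,0,0.49],"hand":1},{"linear":[-0.96,-0.02,-0.06],"delta_rot":[0,0,0.49],"hand":1},{"linear":[-0.96,-0.02,-0.06],"delta_rot":[0,0,0.49],"hand":1},{"linear":[-0.96,-0.02,-0.06],"delta_rot":[0,0,0.49],"hand":1},{"linear":[0,0,0],"delta_rot":[0,0,0],"hand":1},{"linear":[0,0,0],"delta_rot":[0,0,0],"hand":1}]'
python3 - <<'E'
from h import *
o=bot.get_obs();im=bot.capture("wrist");cv2.imwrite("pics/w1.png",im)
print(*rect(cast("wrist",blob(im,(4,150,80),(16,255,255)),181,o)))
print(*rect(cast("wrist",blob(im,(20,120,80),(34,255,255)),99,o)))
plan((502,3,300),down(np.radians(84)))
E
```

```text
time_s: 1.77
tcp_pos: [441.4, 301.5, 280.0]
orientation: [-1.571, -2.72, 0.001]
wrist_force: [-0.6, 0.1, 0.6]
opening: 0.998
finger_force: 0.0
time_s: 2.6
tcp_pos: [496.0, 159.1, 289.7]
orientation: [-1.975, -2.442, 0.0]
wrist_force: [0.7, 0.0, -0.5]
opening: 1.001
finger_force: 0.0
[503.8  43.2] [46.6 14.7] 84.81
[400.8 301.1] [53.1 65.7] 83.16
rows 9 linear [-0.875 -0.027 -0.058] rot [-0.001 -0.     0.44 ] tcp [495.7 159.8 289.7]
```

View pics/w1.png

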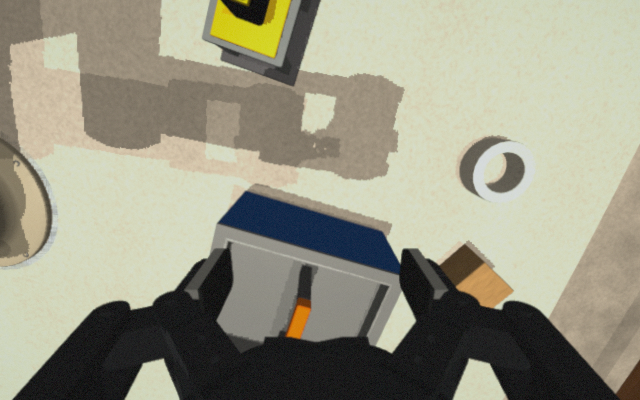

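Wrist view: collar at (245,30), handle end at (298,320), tape (500,170). All agree with the earlier estimates; go over the handle.

```bash
python3 -m jog '[{"linear":[-0.86,-0.02,0],"delta_rot":[0,0,0.43],"hand":1},{"linear":[-0.86,-0.02,0],"delta_rot":[0,0,0.43],"hand":1},{"linear":[-0.86,-0.02,0],"delta_rot":[0,0,0.43],"hand":1},{"linear":[-0.86,-0.02,0],"delta_rot":[0,0,0.43],"hand":1},{"linear":[-0.86,-0.02,0],"delta_rot":[0,0,0.43],"hand":1},{"linear":[-0.86,-0.02,0],"delta_rot":[0,0,0.43],"hand":1},{"linear":[-0.86,-0.02,0],"delta_rot":[0,0,0.43],"hand":1},{"linear":[-0.86,-0.02,0],"delta_rot":[0,0,0.43],"hand":1},{"linear":[-0.86,-0.02,0],"delta_rot":[0,0,0.43],"hand":1},{"linear":[0,0,0],"delta_rot":[0,0,0],"hand":1}]'
python3 - <<'E'
from h import *
print(bot.get_obs()["tcp_pos"])
plan((501.5,5,180),down(np.radians(84.4)),10)
E
```

```text
time_s: 3.48
tcp_pos: [503.6, 4.4, 289.7]
orientation: [-2.33, -2.108, 0.001]
wrist_force: [-0.3, 0.4, -0.5]
opening: 0.998
finger_force: 0.0
[503.61839479   4.44464903 289.72261053]
rows 10 linear [ 0.002 -0.011  0.549] rot [-0.001  0.001 -0.003] tcp [503.6   4.4 289.7]
```

```bash
python3 -m jog '[{"linear":[0,-0.02,0.6],"delta_rot":[0,0,0],"hand":1},{"linear":[0,-0.02,0.6],"delta_rot":[0,0,0],"hand":1},{"linear":[0,-0.02,0.6],"delta_rot":[0,0,0],"hand":1},{"linear":[0,-0.02,0.6],"delta_rot":[0,0,0],"hand":1},{"linear":[0,-0.02,0.6],"delta_rot":[0,0,0],"hand":1},{"linear":[0,0,0.6],"delta_rot":[0,0,0],"hand":1},{"linear":[0,0,0.6],"delta_rot":[0,0,0],"hand":1},{"linear":[0,0,0.6],"delta_rot":[0,0,0],"hand":1},{"linear":[0,0,0.6],"delta_rot":[0,0,0],"hand":1},{"linear":[0,0,0],"delta_rot":[0,0,0],"hand":1}]'
python3 -m jog '[{"linear":[0,0,0],"delta_rot":[0,0,0],"hand":0},{"linear":[0,0,0],"delta_rot":[0,0,0],"hand":0},{"linear":[0,0,0],"delta_rot":[0,0,0],"hand":0},{"linear":[0,0,0],"delta_rot":[0,0,0],"hand":0},{"linear":[0,0,0],"delta_rot":[0,0,0],"hand":0},{"linear":[0,0,0],"delta_rot":[0,0,0],"hand":0},{"linear":[0,0,0],"delta_rot":[0,0,0],"hand":0},{"linear":[0,0,0],"delta_rot":[0,0,0],"hand":0},{"linear":[0,0,0],"delta_rot":[0,0,0],"hand":0},{"linear":[0,0,0],"delta_rot":[0,0,0],"hand":0}]' 50
```

```text
time_s: 4.32
tcp_pos: [500.8, 7.3, 179.9]
orientation: [-2.322, -2.11, 0.003]
wrist_force: [-0.3, 0.5, 0.4]
opening: 1.005
finger_force: 0.0
time_s: 5.15
tcp_pos: [501.8, 5.7, 182.4]
orientation: [2.327, 2.109, 0.001]
wrist_force: [-1.4, 1.3, 4.6]
opening: 0.149
finger_force: 49.7
```

```bash
python3 -m jog '[{"linear":[0,0,-0.3],"delta_rot":[0,0,0],"hand":0},{"linear":[0,0,-0.6],"delta_rot":[0,0,0],"hand":0},{"linear":[0,0,-0.7],"delta_rot":[0,0,0],"hand":0},{"linear":[0,0,-0.7],"delta_rot":[0,0,0],"hand":0},{"linear":[0,0,-0.7],"delta_rot":[0,0,0],"hand":0},{"linear":[0,0,-0.7],"delta_rot":[0,0,0],"hand":0},{"linear":[0,0,-0.6],"delta_rot":[0,0,0],"hand":0},{"linear":[0,0,-0.3],"delta_rot":[0,0,0],"hand":0},{"linear":[0,0,0],"delta_rot":[0,0,0],"hand":0},{"linear":[0,0,0],"delta_rot":[0,0,0],"hand":0}]'
python3 - <<'E'
from h import *
plan((496.5,-298,275),down(np.radians(84.4)))
E
```

```text
time_s: 5.98
tcp_pos: [501.5, 5.7, 273.4]
orientation: [-2.327, -2.109, 0.001]
wrist_force: [0.8, 0.9, -2.7]
opening: 0.152
finger_force: 48.9
rows 16 linear [-0.946  0.077 -0.005] rot [-0.001 -0.    -0.   ] tcp [501.5   5.7 273.4]
```

```bash
python3 -m jog '[{"linear":[-0.4,0.07,0],"delta_rot":[0,0,0],"hand":0},{"linear":[-0.7,0.07,0],"delta_rot":[0,0,0],"hand":0},{"linear":[-0.9,0.07,0],"delta_rot":[0,0,0],"hand":0},{"linear":[-0.9,0.07,0],"delta_rot":[0,0,0],"hand":0},{"linear":[-0.9,0.07,0],"delta_rot":[0,0,0],"hand":0},{"linear":[-0.9,0.07,0],"delta_rot":[0,0,0],"hand":0},{"linear":[-0.9,0.07,0],"delta_rot":[0,0,0],"hand":0},{"linear":[-0.9,0.07,0],"delta_rot":[0,0,0],"hand":0},{"linear":[-0.9,0.07,0],"delta_rot":[0,0,0],"hand":0},{"linear":[-0.9,0.07,0],"delta_rot":[0,0,0],"hand":0}]'
python3 -m jog '[{"linear":[-0.9,0.07,0],"delta_rot":[0,0,0],"hand":0},{"linear":[-0.9,0.07,0],"delta_rot":[0,0,0],"hand":0},{"linear":[-0.9,0.07,0],"delta_rot":[0,0,0],"hand":0},{"linear":[-0.9,0.07,0],"delta_rot":[0,0,0],"hand":0},{"linear":[-0.9,0.07,0],"delta_rot":[0,0,0],"hand":0},{"linear":[-0.9,0.07,0],"delta_rot":[0,0,0],"hand":0},{"linear":[-0.8,0.07,0],"delta_rot":[0,0,0],"hand":0},{"linear":[-0.5,0.07,0],"delta_rot":[0,0,0],"hand":0},{"linear":[-0.1,0,0],"delta_rot":[0,0,0],"hand":0},{"linear":[0,0,0],"delta_rot":[0,0,0],"hand":0}]'
python3 - <<'E'
from h import *
plan((496.5,-298,85),down(np.radians(84.4)))
E
```

```text
time_s: 6.82
tcp_pos: [498.9, -162.3, 273.0]
orientation: [-2.327, -2.108, 0.001]
wrist_force: [1.0, 0.1, -1.9]
opening: 0.15
finger_force: 48.9
time_s: 7.65
tcp_pos: [497.0, -297.7, 273.4]
orientation: [-2.328, -2.108, -0.0]
wrist_force: [0.0, 0.6, -3.5]
opening: 0.153
finger_force: 48.9
rows 10 linear [-0.002 -0.002  0.942] rot [-0.001 -0.001 -0.001] tcp [ 497.  -297.7  273.4]
```

Lower to just above the mat, then gently down.

```bash
python3 -m jog '[{"linear":[0,0,0.5],"delta_rot":[0,0,0],"hand":0},{"linear":[0,0,0.9],"delta_rot":[0,0,0],"hand":0},{"linear":[0,0,1],"delta_rot":[0,0,0],"hand":0},{"linear":[0,0,1],"delta_rot":[0,0,0],"hand":0},{"linear":[0,0,1],"delta_rot":[0,0,0],"hand":0},{"linear":[0,0,1],"delta_rot":[0,0,0],"hand":0},{"linear":[0,0,1],"delta_rot":[0,0,0],"hand":0},{"linear":[0,0,1],"delta_rot":[0,0,0],"hand":0},{"linear":[0,0,1],"delta_rot":[0,0,0],"hand":0},{"linear":[0,0,0.6],"delta_rot":[0,0,0],"hand":0}]'
python3 -m jog '[{"linear":[0,0,0.1],"delta_rot":[0,0,0],"hand":0},{"linear":[0,0,0.1],"delta_rot":[0,0,0],"hand":0},{"linear":[0,0,0.1],"delta_rot":[0,0,0],"hand":0},{"linear":[0,0,0.1],"delta_rot":[0,0,0],"hand":0},{"linear":[0,0,0.1],"delta_rot":[0,0,0],"hand":0},{"linear":[0,0,0.05],"delta_rot":[0,0,0],"hand":0},{"linear":[0,0,0],"delta_rot":[0,0,0],"hand":0},{"linear":[0,0,0],"delta_rot":[0,0,0],"hand":0},{"linear":[0,0,0],"delta_rot":[0,0,0],"hand":0},{"linear":[0,0,0],"delta_rot":[0,0,0],"hand":0}]'
```

```text
time_s: 8.48
tcp_pos: [496.8, -295.8, 92.1]
orientation: [-2.325, -2.109, 0.0]
wrist_force: [-0.2, 0.9, -2.6]
opening: 0.157
finger_force: 48.9
time_s: 9.32
tcp_pos: [497.2, -297.4, 83.1]
orientation: [2.328, 2.11, 0.0]
wrist_force: [-0.2, -0.3, -2.3]
opening: 0.155
finger_force: 48.9
```

```bash
python3 -m jog '[{"linear":[0,0,0.04],"delta_rot":[0,0,0],"hand":0},{"linear":[0,0,0.04],"delta_rot":[0,0,0],"hand":0},{"linear":[0,0,0.04],"delta_rot":[0,0,0],"hand":0},{"linear":[0,0,0],"delta_rot":[0,0,0],"hand":0},{"linear":[0,0,0],"delta_rot":[0,0,0],"hand":0},{"linear":[0,0,0],"delta_rot":[0,0,0],"hand":0},{"linear":[0,0,0],"delta_rot":[0,0,0],"hand":0},{"linear":[0,0,0],"delta_rot":[0,0,0],"hand":0},{"linear":[0,0,0],"delta_rot":[0,0,0],"hand":0},{"linear":[0,0,0],"delta_rot":[0,0,0],"hand":0}]'
```

```text
time_s: 10.15
tcp_pos: [497.3, -297.4, 82.3]
orientation: [2.326, 2.109, -0.0]
wrist_force: [-5.6, 3.7, 13.4]
opening: 0.152
finger_force: 51.2
```

```bash
python3 -m jog '[{"linear":[0,0,0],"delta_rot":[0,0,0],"hand":1},{"linear":[0,0,0],"delta_rot":[0,0,0],"hand":1},{"linear":[0,0,0],"delta_rot":[0,0,0],"hand":1},{"linear":[0,0,0],"delta_rot":[0,0,0],"hand":1},{"linear":[0,0,0],"delta_rot":[0,0,0],"hand":1},{"linear":[0,0,0],"delta_rot":[0,0,0],"hand":1},{"linear":[0,0,0],"delta_rot":[0,0,0],"hand":1},{"linear":[0,0,0],"delta_rot":[0,0,0],"hand":1},{"linear":[0,0,-0.3],"delta_rot":[0,0,0],"hand":1},{"linear":[0,0,-0.6],"delta_rot":[0,0,0],"hand":1}]'
python3 -m jog '[{"linear":[0,0,-1],"delta_rot":[0,0,0],"hand":1},{"linear":[0,0,-1],"delta_rot":[0,0,0],"hand":1},{"linear":[0,0,-1],"delta_rot":[0,0,0],"hand":1},{"linear":[0,0,-1],"delta_rot":[0,0,0],"hand":1},{"linear":[0,0,-1],"delta_rot":[0,0,0],"hand":1},{"linear":[0,0,-1],"delta_rot":[0,0,0],"hand":1},{"linear":[0,0,-1],"delta_rot":[0,0,0],"hand":1},{"linear":[0,0,-1],"delta_rot":[0,0,0],"hand":1},{"linear":[0,0,-1],"delta_rot":[0,0,0],"hand":1},{"linear":[0,0,-1],"delta_rot":[0,0,0],"hand":1}]'
python3 - <<'E'
from h import *
for n in("scene","side"):
    im=bot.capture(n);cv2.imwrite(f"pics/{n}1.png",im)
cv2.imwrite("pics/crops.png",np.vstack([cv2.resize(cv2.imread("pics/scene1.png")[140:340,130:390],None,fx=2,fy=2)[:290],cv2.resize(cv2.imread("pics/side1.png")[150:300,180:440],None,fx=2,fy=2)]))
plan((500,0,330),down(np.radians(174)))
E
```

```text
time_s: 10.98
tcp_pos: [496.7, -296.9, 97.9]
orientation: [-2.326, -2.108, 0.0]
wrist_force: [-0.7, 0.5, -0.2]
opening: 1.0
finger_force: 0.0
time_s: 11.82
tcp_pos: [496.9, -297.1, 300.1]
orientation: [2.327, 2.11, 0.0]
wrist_force: [-0.9, -1.2, 0.4]
opening: 1.001
finger_force: 0.0
rows 20 linear [ 0.656  0.502 -0.07 ] rot [ 0.001  0.005 -0.978] tcp [ 497.7 -297.7  302.3]
```

View pics/crops.png

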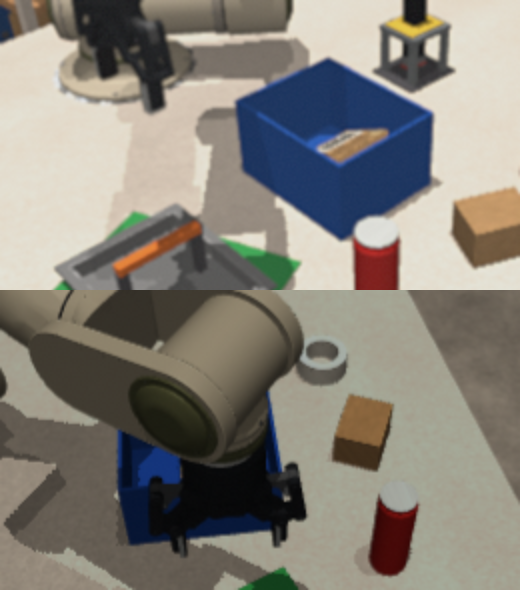

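Tote is open; the carton with the white label shows inside, toward the far side. Go over it with the wrist camera on the robot's side.

```bash
python3 - <<'E'
from h import *
plan((575,0,260),down(np.radians(174)),20)
E
```

```text
rows 20 linear [0.531 0.668 0.106] rot [ 0.001  0.005 -0.978] tcp [ 497.7 -297.7  302.3]
```

```bash
python3 -m jog '[{"linear":[0.53,0.67,0.1],"delta_rot":[0,0,-0.98],"hand":1},{"linear":[0.53,0.67,0.1],"delta_rot":[0,0,-0.98],"hand":1},{"linear":[0.53,0.67,0.1],"delta_rot":[0,0,-0.98],"hand":1},{"linear":[0.53,0.67,0.1],"delta_rot":[0,0,-0.98],"hand":1},{"linear":[0.53,0.67,0.1],"delta_rot":[0,0,-0.98],"hand":1},{"linear":[0.53,0.67,0.1],"delta_rot":[0,0,-0.98],"hand":1},{"linear":[0.53,0.67,0.1],"delta_rot":[0,0,-0.98],"hand":1},{"linear":[0.53,0.67,0.1],"delta_rot":[0,0,-0.98],"hand":1},{"linear":[0.53,0.67,0.1],"delta_rot":[0,0,-0.98],"hand":1},{"linear":[0.53,0.67,0.1],"delta_rot":[0,0,-0.98],"hand":1}]'
python3 -m jog '[{"linear":[0.53,0.67,0.1],"delta_rot":[0,0,-0.98],"hand":1},{"linear":[0.53,0.67,0.1],"delta_rot":[0,0,-0.98],"hand":1},{"linear":[0.53,0.67,0.1],"delta_rot":[0,0,-0.98],"hand":1},{"linear":[0.53,0.67,0.1],"delta_rot":[0,0,-0.98],"hand":1},{"linear":[0.53,0.67,0.1],"delta_rot":[0,0,-0.98],"hand":1},{"linear":[0.53,0.67,0.1],"delta_rot":[0,0,-0.98],"hand":1},{"linear":[0.53,0.67,0.1],"delta_rot":[0,0,-0.98],"hand":1},{"linear":[0.53,0.67,0.1],"delta_rot":[0,0,-0.98],"hand":1},{"linear":[0.53,0.67,0.1],"delta_rot":[0,0,-0.98],"hand":1},{"linear":[0.53,0.67,0.1],"delta_rot":[0,0,-0.98],"hand":1}]'
python3 -m jog '[{"linear":[0,0,0],"delta_rot":[0,0,0],"hand":1},{"linear":[0,0,0],"delta_rot":[0,0,0],"hand":1},{"linear":[0,0,0],"delta_rot":[0,0,0],"hand":1},{"linear":[0,0,0],"delta_rot":[0,0,0],"hand":1},{"linear":[0,0,0],"delta_rot":[0,0,0],"hand":1},{"linear":[0,0,0],"delta_rot":[0,0,0],"hand":1},{"linear":[0,0,0],"delta_rot":[0,0,0],"hand":1},{"linear":[0,0,0],"delta_rot":[0,0,0],"hand":1},{"linear":[0,0,0],"delta_rot":[0,0,0],"hand":1},{"linear":[0,0,0],"delta_rot":[0,0,0],"hand":1}]'
python3 - <<'E'
from h import *
o=bot.get_obs();im=bot.capture("wrist");cv2.imwrite("pics/w2.png",im);np.save("w2pose.npy",np.r_[o["tcp_pos"],o["orientation"]]);print(o["tcp_pos"])
E
```

```text
time_s: 12.75
tcp_pos: [597.7, -163.6, 277.6]
orientation: [-1.339, -2.84, -0.0]
wrist_force: [-0.5, -0.0, 0.1]
opening: 0.997
finger_force: 0.0
time_s: 13.58
tcp_pos: [574.2, 1.5, 257.7]
orientation: [-0.152, -3.137, -0.0]
wrist_force: [-0.5, -0.4, 0.6]
opening: 0.999
finger_force: 0.0
time_s: 14.42
tcp_pos: [574.8, 0.5, 258.5]
orientation: [0.159, 3.138, -0.0]
wrist_force: [-0.0, 0.8, 0.5]
opening: 1.004
finger_force: 0.0
[5.74845624e+02 5.12061316e-01 2.58530588e+02]
```

View pics/w2.png

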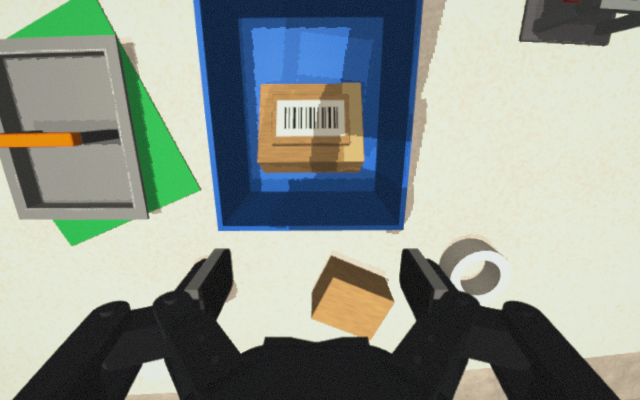

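Wrist view: tote mouth (195–425, 0–230), carton (259–363, 83–170), label (276–346, 99–136), tray on mat at left, scanner base edge at upper right.

```bash
python3 - <<'E'
from h import *
p=np.load("w2pose.npy");o={"tcp_pos":p[:3],"orientation":p[3:]}
im=cv2.imread("pics/w2.png")
c=blob(im,(0,0,150),(179,60,255),(265,90,356,143))
r=cv2.minAreaRect(c);b=cv2.boxPoints(r);print(r)
# undistorted corners; PnP with the 40x70 label
cal=bot.get_calibration("wrist")
P=cast("wrist",b,69,o);print(np.round(P,1).tolist())
for z in(64,69,74):print(z,np.round(cast("wrist",[r[0]],z,o),1))
cb=blob(im,(8,60,60),(25,255,255),(250,75,375,180));print("carton",cv2.boundingRect(cb))
bl=blob(im,(105,100,20),(125,255,255),(180,0,440,240));print("tote",*rect(cast("wrist",bl,125,o)))
T=np.eye(4);T[:3,:3]=R.from_rotvec(o["orientation"]).as_matrix();T[:3,3]=o["tcp_pos"];T=T@cal["tool_from_camera"];print("cam",np.round(T[:3,3],1))
# sloped-plane intersection: normal in world for yaw -6deg, heights h
yaw=np.radians(-6);n=R.from_euler('z',yaw).apply([-np.sin(.5),0,np.cos(.5)]);ex=R.from_euler('z',yaw).apply([np.cos(.5),0,np.sin(.5)]);ey=R.from_euler('z',yaw).apply([0,1,0])
q=cast("wrist",np.vstack([b,[r[0]]]),69,o)
for h in(2,8,14):
    L=cast("wrist",[r[0]],62+h*np.cos(.5),o)[0]
    d=q-T[:3,3];X=T[:3,3]+d*(((L-T[:3,3])@n)/(d@n))[:,None]
    print(h,np.round(L,1),"corners in carton xy",np.round(np.c_[(X-L)@ex,(X-L)@ey],1).tolist())
E
```

```text
((310.0, 118.0), (36.0, 68.0), 90.0)
[[486.8, -31.5, 69.0], [493.7, 37.1, 69.0], [529.6, 34.5, 69.0], [522.4, -36.5, 69.0]]
64 [[508.    0.8  64. ]]
69 [[507.8   0.9  69. ]]
74 [[507.7   1.   74. ]]
carton (258, 83, 106, 89)
tote [513.2   0.7] [175.8 190.5] 84.51
cam [499.8   7.8 376.3]
2 [508.    0.8  63.8] corners in carton xy [[-20.7, -36.3], [-21.0, 36.0], [20.0, 35.3], [20.3, -35.0], [-0.0, 0.0]]
8 [507.8   0.9  69. ] corners in carton xy [[-20.4, -35.7], [-20.6, 35.4], [19.7, 34.7], [20.0, -34.4], [-0.0, 0.0]]
14 [507.7   1.   74.3] corners in carton xy [[-20.0, -35.1], [-20.3, 34.8], [19.4, 34.1], [19.6, -33.8], [0.0, -0.0]]
```

```bash
python3 - <<'E'
from h import *
plan((470,306,268),down(np.radians(173.5)))
E
```

```text
rows 15 linear [ 0.456  0.975 -0.032] rot [-0.    0.    0.01] tcp [574.8   0.6 258.5]
```

```bash
python3 -m jog '[{"linear":[0.46,0.97,-0.03],"delta_rot":[0,0,0],"hand":1},{"linear":[0.46,0.97,-0.03],"delta_rot":[0,0,0],"hand":1},{"linear":[0.46,0.97,-0.03],"delta_rot":[0,0,0],"hand":1},{"linear":[0.46,0.97,-0.03],"delta_rot":[0,0,0],"hand":1},{"linear":[0.46,0.97,-0.03],"delta_rot":[0,0,0],"hand":1},{"linear":[0.46,0.97,-0.03],"delta_rot":[0,0,0],"hand":1},{"linear":[0.46,0.97,-0.03],"delta_rot":[0,0,0],"hand":1},{"linear":[0.46,0.97,-0.03],"delta_rot":[0,0,0],"hand":1},{"linear":[0.46,0.97,-0.03],"delta_rot":[0,0,0],"hand":1},{"linear":[0.46,0.97,-0.03],"delta_rot":[0,0,0],"hand":1}]'
python3 -m jog '[{"linear":[0.46,0.97,-0.03],"delta_rot":[0,0,0],"hand":1},{"linear":[0.46,0.97,-0.03],"delta_rot":[0,0,0],"hand":1},{"linear":[0.46,0.97,-0.03],"delta_rot":[0,0,0],"hand":1},{"linear":[0.46,0.97,-0.03],"delta_rot":[0,0,0],"hand":1},{"linear":[0.46,0.97,-0.03],"delta_rot":[0,0,0],"hand":1},{"linear":[0,0,0],"delta_rot":[0,0,0],"hand":1},{"linear":[0,0,0],"delta_rot":[0,0,0],"hand":1},{"linear":[0,0,0],"delta_rot":[0,0,0],"hand":1},{"linear":[0,0,0],"delta_rot":[0,0,0],"hand":1},{"linear":[0,0,0],"delta_rot":[0,0,0],"hand":1}]'
python3 - <<'E'
from h import *
o=bot.get_obs();im=bot.capture("wrist");cv2.imwrite("pics/w3.png",im);np.save("w3pose.npy",np.r_[o["tcp_pos"],o["orientation"]]);print(o["tcp_pos"])
c=blob(im,(20,120,60),(34,255,255));print(cv2.minAreaRect(c),*rect(cast("wrist",c,99,o)))
print(np.round(cast("wrist",cv2.boxPoints(cv2.minAreaRect(c)),99,o),1).tolist())
E
```

```text
time_s: 15.3
tcp_pos: [502.4, 203.8, 264.6]
orientation: [0.159, 3.137, 0.0]
wrist_force: [0.3, 0.4, -0.1]
opening: 1.002
finger_force: 0.0
time_s: 16.13
tcp_pos: [467.3, 303.2, 267.5]
orientation: [0.161, 3.137, -0.0]
wrist_force: [-1.0, -0.5, -0.1]
opening: 0.998
finger_force: 0.0
[467.26098804 303.21352358 267.53112882]
((320.310546875, 118.14675903320312), (82.23358154296875, 70.53907012939453), 1.3322198390960693) [401.9 313.6] [77.6 65.7] 82.78
[[429.4, 269.3, 99.0], [364.6, 279.9, 99.0], [374.0, 355.8, 99.0], [439.6, 350.5, 99.0]]
```

View pics/w3.png

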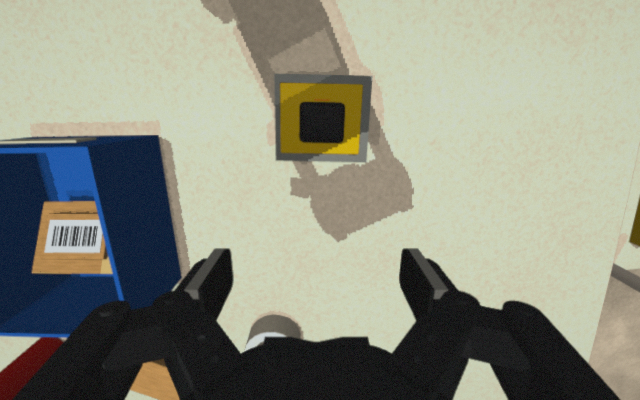

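Collar at (320,118), handle top (322,122): scanner at (401.9, 313.6), yaw −7.2°.

```bash
python3 - <<'E'
from h import *
plan((401.9,313.6,268),down(np.radians(172.8)),8)
E
```

```text
rows 8 linear [ 0.413  0.018 -0.003] rot [-0.    -0.     0.037] tcp [467.2 303.3 267.5]
```

```bash
python3 -m jog '[{"linear":[0.4,0.02,0],"delta_rot":[0,0,0.04],"hand":1},{"linear":[0.4,0.02,0],"delta_rot":[0,0,0.04],"hand":1},{"linear":[0.4,0.02,0],"delta_rot":[0,0,0.04],"hand":1},{"linear":[0.4,0.02,0],"delta_rot":[0,0,0.04],"hand":1},{"linear":[0.4,0.02,0],"delta_rot":[0,0,0.04],"hand":1},{"linear":[0.4,0.02,0],"delta_rot":[0,0,0.04],"hand":1},{"linear":[0.4,0.02,0],"delta_rot":[0,0,0.04],"hand":1},{"linear":[0.45,0.02,0],"delta_rot":[0,0,0],"hand":1},{"linear":[0,0,0],"delta_rot":[0,0,0],"hand":1},{"linear":[0,0,0],"delta_rot":[0,0,0],"hand":1}]'
python3 - <<'E'
from h import *
plan((401.9,313.6,152),down(np.radians(172.8)),10)
E
```

```text
time_s: 17.02
tcp_pos: [402.3, 314.6, 267.7]
orientation: [0.193, 3.135, 0.0]
wrist_force: [-0.1, 0.2, -0.6]
opening: 1.0
finger_force: 0.0
rows 10 linear [ 0.001 -0.005  0.579] rot [0.    0.    0.004] tcp [402.3 314.6 267.7]
```

```bash
python3 -m jog '[{"linear":[0,-0.04,0.65],"delta_rot":[0,0,0.03],"hand":1},{"linear":[0,0,0.65],"delta_rot":[0,0,0],"hand":1},{"linear":[0,0,0.65],"delta_rot":[0,0,0],"hand":1},{"linear":[0,0,0.65],"delta_rot":[0,0,0],"hand":1},{"linear":[0,0,0.65],"delta_rot":[0,0,0],"hand":1},{"linear":[0,0,0.65],"delta_rot":[0,0,0],"hand":1},{"linear":[0,0,0.65],"delta_rot":[0,0,0],"hand":1},{"linear":[0,0,0.65],"delta_rot":[0,0,0],"hand":1},{"linear":[0,0,0.6],"delta_rot":[0,0,0],"hand":1},{"linear":[0,0,0],"delta_rot":[0,0,0],"hand":1}]'
python3 -m jog '[{"linear":[0,0,0],"delta_rot":[0,0,0],"hand":0},{"linear":[0,0,0],"delta_rot":[0,0,0],"hand":0},{"linear":[0,0,0],"delta_rot":[0,0,0],"hand":0},{"linear":[0,0,0],"delta_rot":[0,0,0],"hand":0},{"linear":[0,0,0],"delta_rot":[0,0,0],"hand":0},{"linear":[0,0,0],"delta_rot":[0,0,0],"hand":0},{"linear":[0,0,0],"delta_rot":[0,0,0],"hand":0},{"linear":[0,0,0],"delta_rot":[0,0,0],"hand":0},{"linear":[0,0,0],"delta_rot":[0,0,0],"hand":0},{"linear":[0,0,0],"delta_rot":[0,0,0],"hand":0}]' 60
python3 - <<'E'
from h import *
o=bot.get_obs();np.save("grasp.npy",np.r_[o["tcp_pos"],o["orientation"]]);print(o["tcp_pos"],o["orientation"],o["wrist_force"],o["moment"])
E
```

```text
time_s: 17.85
tcp_pos: [402.1, 313.2, 149.5]
orientation: [-0.198, -3.132, 0.003]
wrist_force: [-0.1, -0.9, 0.1]
opening: 1.002
finger_force: 0.0
time_s: 18.68
tcp_pos: [402.9, 313.9, 152.3]
orientation: [0.197, 3.134, 0.001]
wrist_force: [-0.4, 1.3, 5.4]
opening: 0.387
finger_force: 60.4
[402.87860595 313.90858017 152.26983771] [1.97190251e-01 3.13386357e+00 1.23365723e-03] [-0.35080232  1.29281882  5.39546916] [-0.04079732  0.11844932 -0.02253397]
```

```bash
cat >> h.py <<'E'
YAW=np.radians(-5.8);Q=R.from_euler('z',YAW)
N=Q.apply([-np.sin(.5),0,np.cos(.5)]);EX=Q.apply([np.cos(.5),0,np.sin(.5)]);EY=Q.apply([0,1,0])
RC=np.c_[-EX,EY,-N];L=np.array([507.8,.9,69.0]);LEN=137.3
def tip():
    o=bot.get_obs();M=R.from_rotvec(o["orientation"]).as_matrix();t=o["tcp_pos"]+M[:,2]*LEN
    print("tip in label frame",np.round(np.c_[EX,EY,N].T@(t-L),2),"rot err",np.round(R.from_matrix(RC.T@M).as_rotvec(),3),"F along n %.2f"%(o["wrist_force"]@N),"F",np.round(o["wrist_force"],1),"mom",np.round(o["moment"],2),"grip",o["opening"])
E
python3 -m jog '[{"linear":[0,0,-0.3],"delta_rot":[0,0,0],"hand":0},{"linear":[0,0,-0.6],"delta_rot":[0,0,0],"hand":0},{"linear":[0,0,-0.8],"delta_rot":[0,0,0],"hand":0},{"linear":[0,0,-0.9],"delta_rot":[0,0,0],"hand":0},{"linear":[0,0,-0.9],"delta_rot":[0,0,0],"hand":0},{"linear":[0,0,-0.9],"delta_rot":[0,0,0],"hand":0},{"linear":[0,0,-0.9],"delta_rot":[0,0,0],"hand":0},{"linear":[0,0,-0.8],"delta_rot":[0,0,0],"hand":0},{"linear":[0,0,-0.5],"delta_rot":[0,0,0],"hand":0},{"linear":[0,0,-0.2],"delta_rot":[0,0,0],"hand":0}]'
python3 - <<'E'
from h import *
plan(L+N*(LEN+90),RC);plan(L+N*(LEN+90),RC,20)
E
```

```text
time_s: 19.52
tcp_pos: [402.6, 313.7, 289.0]
orientation: [0.197, 3.134, 0.001]
wrist_force: [0.9, -0.6, -2.0]
opening: 0.39
finger_force: 60.0
rows 16 linear [-0.081 -0.938  0.085] rot [-0.004 -0.389 -0.019] tcp [402.6 313.7 289. ]
rows 20 linear [-0.065 -0.751  0.068] rot [-0.003 -0.312 -0.015] tcp [402.6 313.7 289. ]
```

```bash
python3 -m jog '[{"linear":[-0.04,-0.4,0],"delta_rot":[0,-0.3,-0.01],"hand":0},{"linear":[-0.06,-0.75,0.07],"delta_rot":[0,-0.31,-0.02],"hand":0},{"linear":[-0.06,-0.75,0.07],"delta_rot":[0,-0.31,-0.02],"hand":0},{"linear":[-0.06,-0.75,0.07],"delta_rot":[0,-0.31,-0.02],"hand":0},{"linear":[-0.06,-0.75,0.07],"delta_rot":[0,-0.31,-0.02],"hand":0},{"linear":[-0.06,-0.75,0.07],"delta_rot":[0,-0.31,-0.02],"hand":0},{"linear":[-0.06,-0.75,0.07],"delta_rot":[0,-0.31,-0.02],"hand":0},{"linear":[-0.06,-0.75,0.07],"delta_rot":[0,-0.31,-0.02],"hand":0},{"linear":[-0.06,-0.75,0.07],"delta_rot":[0,-0.31,-0.02],"hand":0},{"linear":[-0.06,-0.75,0.07],"delta_rot":[0,-0.31,-0.02],"hand":0}]'
python3 -m jog '[{"linear":[-0.06,-0.75,0.07],"delta_rot":[0,-0.31,-0.02],"hand":0},{"linear":[-0.06,-0.75,0.07],"delta_rot":[0,-0.31,-0.02],"hand":0},{"linear":[-0.06,-0.75,0.07],"delta_rot":[0,-0.31,-0.02],"hand":0},{"linear":[-0.06,-0.75,0.07],"delta_rot":[0,-0.31,-0.02],"hand":0},{"linear":[-0.06,-0.75,0.07],"delta_rot":[0,-0.31,-0.02],"hand":0},{"linear":[-0.06,-0.75,0.07],"delta_rot":[0,-0.31,-0.02],"hand":0},{"linear":[-0.06,-0.75,0.07],"delta_rot":[0,-0.31,0],"hand":0},{"linear":[-0.06,-0.75,0.07],"delta_rot":[0,-0.31,0],"hand":0},{"linear":[-0.06,-0.75,0.07],"delta_rot":[0,-0.31,0],"hand":0},{"linear":[-0.06,-0.6,0.07],"delta_rot":[0,-0.31,0],"hand":0}]'
python3 - <<'E'
from h import *
tip();plan(L+N*(LEN+90),RC)
E
```

```text
time_s: 20.35
tcp_pos: [397.8, 169.3, 275.7]
orientation: [0.16, 2.891, -0.024]
wrist_force: [0.1, -0.3, -3.1]
opening: 0.39
finger_force: 60.1
time_s: 21.18
tcp_pos: [398.4, 21.5, 267.4]
orientation: [0.133, 2.645, -0.041]
wrist_force: [0.3, 0.6, -2.1]
opening: 0.391
finger_force: 60.2
tip in label frame [-3.05  8.8  89.99] rot err [ 0.005  0.006 -0.002] F along n -2.00 F [ 0.3  0.6 -2.1] mom [0.08 0.44 0.03] grip 0.39063989687335143
rows 1 linear [-0.112 -0.473  0.001] rot [-0.06  -0.072  0.022] tcp [398.4  21.5 267.4]
```

```bash
python3 -m jog '[{"linear":[-0.11,-0.44,0],"delta_rot":[-0.06,-0.07,0],"hand":0},{"linear":[0,0,0.2],"delta_rot":[0,0,0],"hand":0},{"linear":[0,0,0.5],"delta_rot":[0,0,0],"hand":0},{"linear":[0,0,0.6],"delta_rot":[0,0,0],"hand":0},{"linear":[0,0,0.6],"delta_rot":[0,0,0],"hand":0},{"linear":[0,0,0.6],"delta_rot":[0,0,0],"hand":0},{"linear":[0,0,0.6],"delta_rot":[0,0,0],"hand":0},{"linear":[0,0,0.4],"delta_rot":[0,0,0],"hand":0},{"linear":[0,0,0],"delta_rot":[0,0,0],"hand":0},{"linear":[0,0,0],"delta_rot":[0,0,0],"hand":0}]'
python3 - <<'E'
from h import *
tip();o=bot.get_obs();cv2.imwrite("pics/w4.png",bot.capture("wrist"));cv2.imwrite("pics/s4.png",np.hstack([cv2.resize(bot.capture(n)[a:a+140,b:b+200],None,fx=2,fy=2) for n,a,b in(("scene",120,200),("side",140,180))]))
E
```

```text
time_s: 22.02
tcp_pos: [433.4, 10.3, 207.4]
orientation: [0.13, 2.64, -0.034]
wrist_force: [0.4, 0.9, -2.6]
opening: 0.396
finger_force: 60.3
tip in label frame [ 0.43  1.94 20.11] rot err [-0.001  0.001 -0.002] F along n -2.40 F [ 0.4  0.9 -2.6] mom [ 0.02  0.47 -0.06] grip 0.39648663396910827
```

View pics/s4.png

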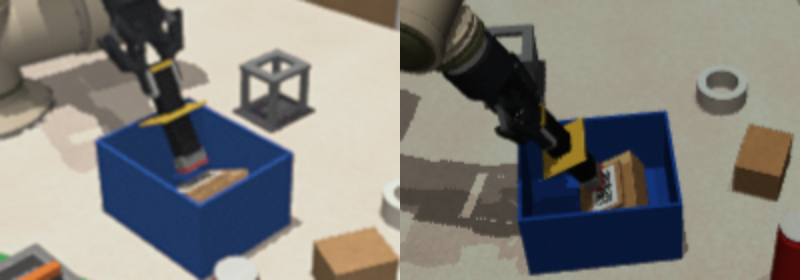

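The scanner nose is tilted over the label, clear of the tote's walls. Creep in, in stages, watching force.

```bash
python3 -m jog '[{"linear":[0,-0.04,0.1],"delta_rot":[0,0,0],"hand":0},{"linear":[0,-0.04,0.1],"delta_rot":[0,0,0],"hand":0},{"linear":[0,0,0.1],"delta_rot":[0,0,0],"hand":0},{"linear":[0,0,0.1],"delta_rot":[0,0,0],"hand":0},{"linear":[0,0,0.1],"delta_rot":[0,0,0],"hand":0},{"linear":[0,0,0.1],"delta_rot":[0,0,0],"hand":0},{"linear":[0,0,0.05],"delta_rot":[0,0,0],"hand":0},{"linear":[0,0,0],"delta_rot":[0,0,0],"hand":0},{"linear":[0,0,0],"delta_rot":[0,0,0],"hand":0},{"linear":[0,0,0],"delta_rot":[0,0,0],"hand":0}]'
python3 - <<'E'
from h import *
tip()
E
python3 -m jog '[{"linear":[0,0,0.05],"delta_rot":[0,0,0],"hand":0},{"linear":[0,0,0.05],"delta_rot":[0,0,0],"hand":0},{"linear":[0,0,0],"delta_rot":[0,0,0],"hand":0},{"linear":[0,0,0],"delta_rot":[0,0,0],"hand":0},{"linear":[0,0,0],"delta_rot":[0,0,0],"hand":0},{"linear":[0,0,0],"delta_rot":[0,0,0],"hand":0},{"linear":[0,0,0],"delta_rot":[0,0,0],"hand":0},{"linear":[0,0,0],"delta_rot":[0,0,0],"hand":0},{"linear":[0,0,0],"delta_rot":[0,0,0],"hand":0},{"linear":[0,0,0],"delta_rot":[0,0,0],"hand":0}]'
python3 - <<'E'
from h import *
tip()
E
```

```text
time_s: 23.0
tcp_pos: [439.7, 7.7, 196.5]
orientation: [0.131, 2.638, -0.035]
wrist_force: [0.1, 1.0, -2.4]
opening: 0.396
finger_force: 60.3
tip in label frame [ 1.13 -0.1   7.4 ] rot err [-0.    -0.001 -0.002] F along n -2.09 F [ 0.1  1.  -2.4] mom [0.05 0.49 0.02] grip 0.3955295648181951
time_s: 23.83
tcp_pos: [440.6, 7.6, 194.7]
orientation: [0.131, 2.638, -0.035]
wrist_force: [0.1, -0.4, -1.8]
opening: 0.389
finger_force: 60.3
tip in label frame [ 1.09 -0.11  5.36] rot err [-0.    -0.001 -0.002] F along n -1.64 F [ 0.1 -0.4 -1.8] mom [ 0.05  0.49 -0.01] grip 0.3894588934583308
```

```bash
python3 -m jog '[{"linear":[0,0,0.05],"delta_rot":[0,0,0],"hand":0},{"linear":[0,0,0.05],"delta_rot":[0,0,0],"hand":0},{"linear":[0,0,0],"delta_rot":[0,0,0],"hand":0},{"linear":[0,0,0],"delta_rot":[0,0,0],"hand":0},{"linear":[0,0,0],"delta_rot":[0,0,0],"hand":0},{"linear":[0,0,0],"delta_rot":[0,0,0],"hand":0},{"linear":[0,0,0],"delta_rot":[0,0,0],"hand":0},{"linear":[0,0,0],"delta_rot":[0,0,0],"hand":0},{"linear":[0,0,0],"delta_rot":[0,0,0],"hand":0},{"linear":[0,0,0],"delta_rot":[0,0,0],"hand":0}]'
python3 - <<'E'
from h import *
tip()
E
python3 -m jog '[{"linear":[0,0,0.05],"delta_rot":[0,0,0],"hand":0},{"linear":[0,0,0.05],"delta_rot":[0,0,0],"hand":0},{"linear":[0,0,0],"delta_rot":[0,0,0],"hand":0},{"linear":[0,0,0],"delta_rot":[0,0,0],"hand":0},{"linear":[0,0,0],"delta_rot":[0,0,0],"hand":0},{"linear":[0,0,0],"delta_rot":[0,0,0],"hand":0},{"linear":[0,0,0],"delta_rot":[0,0,0],"hand":0},{"linear":[0,0,0],"delta_rot":[0,0,0],"hand":0},{"linear":[0,0,0],"delta_rot":[0,0,0],"hand":0},{"linear":[0,0,0],"delta_rot":[0,0,0],"hand":0}]'
python3 - <<'E'
from h import *
tip()
E
```

```text
time_s: 24.67
tcp_pos: [441.5, 7.5, 192.9]
orientation: [0.131, 2.638, -0.035]
wrist_force: [-0.3, 0.5, -2.4]
opening: 0.392
finger_force: 60.3
tip in label frame [ 1.09 -0.11  3.37] rot err [-0.    -0.001 -0.002] F along n -1.97 F [-0.3  0.5 -2.4] mom [ 0.07  0.44 -0.02] grip 0.3916192083490075
time_s: 25.5
tcp_pos: [442.5, 7.4, 191.2]
orientation: [0.131, 2.638, -0.035]
wrist_force: [-0.3, -0.1, -2.9]
opening: 0.391
finger_force: 60.3
tip in label frame [ 1.13 -0.1   1.38] rot err [-0.    -0.001 -0.002] F along n -2.40 F [-0.3 -0.1 -2.9] mom [0.05 0.45 0.04] grip 0.3906193111376965
```

```bash
python3 -m jog '[{"linear":[0,0,0.05],"delta_rot":[0,0,0],"hand":0},{"linear":[0,0,0.05],"delta_rot":[0,0,0],"hand":0},{"linear":[0,0,0],"delta_rot":[0,0,0],"hand":0},{"linear":[0,0,0],"delta_rot":[0,0,0],"hand":0},{"linear":[0,0,0],"delta_rot":[0,0,0],"hand":0},{"linear":[0,0,0],"delta_rot":[0,0,0],"hand":0},{"linear":[0,0,0],"delta_rot":[0,0,0],"hand":0},{"linear":[0,0,0],"delta_rot":[0,0,0],"hand":0},{"linear":[0,0,0],"delta_rot":[0,0,0],"hand":0},{"linear":[0,0,0],"delta_rot":[0,0,0],"hand":0}]'
python3 - <<'E'
from h import *
tip()
E
python3 -m jog '[{"linear":[0,0,0.05],"delta_rot":[0,0,0],"hand":0},{"linear":[0,0,0.05],"delta_rot":[0,0,0],"hand":0},{"linear":[0,0,0],"delta_rot":[0,0,0],"hand":0},{"linear":[0,0,0],"delta_rot":[0,0,0],"hand":0},{"linear":[0,0,0],"delta_rot":[0,0,0],"hand":0},{"linear":[0,0,0],"delta_rot":[0,0,0],"hand":0},{"linear":[0,0,0],"delta_rot":[0,0,0],"hand":0},{"linear":[0,0,0],"delta_rot":[0,0,0],"hand":0},{"linear":[0,0,0],"delta_rot":[0,0,0],"hand":0},{"linear":[0,0,0],"delta_rot":[0,0,0],"hand":0}]'
python3 - <<'E'
from h import *
tip()
E
```

```text
time_s: 26.33
tcp_pos: [443.5, 7.3, 189.4]
orientation: [0.131, 2.638, -0.035]
wrist_force: [-1.0, -0.1, -0.8]
opening: 0.389
finger_force: 60.5
tip in label frame [ 1.13 -0.11 -0.63] rot err [-0.    -0.001 -0.002] F along n -0.28 F [-1.  -0.1 -0.8] mom [ 0.03  0.43 -0.05] grip 0.3886936123982641
time_s: 27.17
tcp_pos: [444.4, 7.2, 187.7]
orientation: [0.131, 2.638, -0.035]
wrist_force: [-1.1, -0.3, 0.7]
opening: 0.393
finger_force: 60.6
tip in label frame [ 1.12 -0.13 -2.64] rot err [-0.    -0.001 -0.002] F along n 1.16 F [-1.1 -0.3  0.7] mom [-0.01  0.41  0.  ] grip 0.39275030297874136
```

```bash
python3 -m jog '[{"linear":[0,0,0.05],"delta_rot":[0,0,0],"hand":0},{"linear":[0,0,0.05],"delta_rot":[0,0,0],"hand":0},{"linear":[0,0,0],"delta_rot":[0,0,0],"hand":0},{"linear":[0,0,0],"delta_rot":[0,0,0],"hand":0},{"linear":[0,0,0],"delta_rot":[0,0,0],"hand":0},{"linear":[0,0,0],"delta_rot":[0,0,0],"hand":0},{"linear":[0,0,0],"delta_rot":[0,0,0],"hand":0},{"linear":[0,0,0],"delta_rot":[0,0,0],"hand":0},{"linear":[0,0,0],"delta_rot":[0,0,0],"hand":0},{"linear":[0,0,0],"delta_rot":[0,0,0],"hand":0}]'
python3 - <<'E'
from h import *
tip()
E
python3 -m jog '[{"linear":[0,0,0],"delta_rot":[0,0,0],"hand":0},{"linear":[0,0,0],"delta_rot":[0,0,0],"hand":0},{"linear":[0,0,0],"delta_rot":[0,0,0],"hand":0},{"linear":[0,0,0],"delta_rot":[0,0,0],"hand":0},{"linear":[0,0,0],"delta_rot":[0,0,0],"hand":0},{"linear":[0,0,0],"delta_rot":[0,0,0],"hand":0},{"linear":[0,0,0],"delta_rot":[0,0,0],"hand":0},{"linear":[0,0,0],"delta_rot":[0,0,0],"hand":0},{"linear":[0,0,0],"delta_rot":[0,0,0],"hand":0},{"linear":[0,0,0],"delta_rot":[0,0,0],"hand":0}]'
python3 -m jog '[{"linear":[0,0,0],"delta_rot":[0,0,0],"hand":0},{"linear":[0,0,0],"delta_rot":[0,0,0],"hand":0},{"linear":[0,0,0],"delta_rot":[0,0,0],"hand":0},{"linear":[0,0,0],"delta_rot":[0,0,0],"hand":0},{"linear":[0,0,0],"delta_rot":[0,0,0],"hand":0},{"linear":[0,0,0],"delta_rot":[0,0,0],"hand":0},{"linear":[0,0,0],"delta_rot":[0,0,0],"hand":0},{"linear":[0,0,0],"delta_rot":[0,0,0],"hand":0},{"linear":[0,0,0],"delta_rot":[0,0,0],"hand":0},{"linear":[0,0,0],"delta_rot":[0,0,0],"hand":0}]'
python3 - <<'E'
from h import *
tip()
E
```

```text
time_s: 28.0
tcp_pos: [445.4, 7.1, 185.9]
orientation: [0.131, 2.638, -0.035]
wrist_force: [-1.6, 0.1, 1.1]
opening: 0.395
finger_force: 60.7
tip in label frame [ 1.14 -0.1  -4.62] rot err [-0.    -0.001 -0.002] F along n 1.75 F [-1.6  0.1  1.1] mom [-0.05  0.43 -0.06] grip 0.3946638276082391
time_s: 28.83
tcp_pos: [445.4, 7.1, 185.9]
orientation: [0.131, 2.638, -0.035]
wrist_force: [-2.1, -0.6, 0.4]
opening: 0.391
finger_force: 60.7
time_s: 29.67
tcp_pos: [445.4, 7.1, 185.9]
orientation: [0.131, 2.638, -0.035]
wrist_force: [-2.8, -1.0, 2.6]
opening: 0.395
finger_force: 60.7
tip in label frame [ 1.08 -0.1  -4.65] rot err [-0.    -0.001 -0.002] F along n 3.56 F [-2.8 -1.   2.6] mom [-0.09  0.4   0.01] grip 0.3952738628355487
```

Held about 2 s with roughly 4.3 N. Withdraw along the normal.

```bash
python3 -m jog '[{"linear":[0,0,-0.1],"delta_rot":[0,0,0],"hand":0},{"linear":[0,0,-0.3],"delta_rot":[0,0,0],"hand":0},{"linear":[0,0,-0.6],"delta_rot":[0,0,0],"hand":0},{"linear":[0,0,-0.7],"delta_rot":[0,0,0],"hand":0},{"linear":[0,0,-0.7],"delta_rot":[0,0,0],"hand":0},{"linear":[0,0,-0.7],"delta_rot":[0,0,0],"hand":0},{"linear":[0,0,-0.7],"delta_rot":[0,0,0],"hand":0},{"linear":[0,0,-0.7],"delta_rot":[0,0,0],"hand":0},{"linear":[0,0,-0.5],"delta_rot":[0,0,0],"hand":0},{"linear":[0,0,-0.2],"delta_rot":[0,0,0],"hand":0}]'
python3 - <<'E'
from h import *
tip();g=np.load("grasp.npy");plan((g[0],g[1],290),R.from_rotvec(g[3:]).as_matrix(),20)
E
```

```text
time_s: 30.5
tcp_pos: [395.0, 12.3, 278.3]
orientation: [0.131, 2.637, -0.035]
wrist_force: [-0.4, 0.0, -1.5]
opening: 0.391
finger_force: 60.4
tip in label frame [ 1.170e+00 -6.000e-02  1.007e+02] rot err [ 0.    -0.002 -0.002] F along n -1.13 F [-0.4  0.  -1.5] mom [0.03 0.42 0.01] grip 0.390530478541027
rows 20 linear [ 0.055  0.752 -0.045] rot [0.003 0.313 0.016] tcp [395.   12.3 278.3]
```

```bash
python3 -m jog '[{"linear":[0.05,0.4,-0.05],"delta_rot":[0,0.3,0],"hand":0},{"linear":[0.05,0.75,-0.05],"delta_rot":[0,0.31,0.02],"hand":0},{"linear":[0.05,0.75,-0.05],"delta_rot":[0,0.31,0.02],"hand":0},{"linear":[0.05,0.75,-0.05],"delta_rot":[0,0.31,0.02],"hand":0},{"linear":[0.05,0.75,-0.05],"delta_rot":[0,0.31,0.02],"hand":0},{"linear":[0.05,0.75,-0.05],"delta_rot":[0,0.31,0.02],"hand":0},{"linear":[0.05,0.75,-0.05],"delta_rot":[0,0.31,0.02],"hand":0},{"linear":[0.05,0.75,-0.05],"delta_rot":[0,0.31,0.02],"hand":0},{"linear":[0.05,0.75,-0.05],"delta_rot":[0,0.31,0.02],"hand":0},{"linear":[0.05,0.75,-0.05],"delta_rot":[0,0.31,0.02],"hand":0}]'
python3 -m jog '[{"linear":[0.05,0.75,-0.05],"delta_rot":[0,0.31,0.02],"hand":0},{"linear":[0.05,0.75,-0.05],"delta_rot":[0,0.31,0.02],"hand":0},{"linear":[0.05,0.75,-0.05],"delta_rot":[0,0.31,0.02],"hand":0},{"linear":[0.05,0.75,-0.05],"delta_rot":[0,0.31,0.02],"hand":0},{"linear":[0.05,0.75,-0.05],"delta_rot":[0,0.31,0.02],"hand":0},{"linear":[0.05,0.75,-0.05],"delta_rot":[0,0.31,0.02],"hand":0},{"linear":[0.05,0.75,-0.05],"delta_rot":[0,0.31,0.02],"hand":0},{"linear":[0.05,0.6,-0.05],"delta_rot":[0,0.31,0],"hand":0},{"linear":[0.05,0.4,-0.05],"delta_rot":[0,0.31,0],"hand":0},{"linear":[0.05,0.2,-0.05],"delta_rot":[0,0.31,0],"hand":0}]'
python3 - <<'E'
from h import *
g=np.load("grasp.npy");plan((g[0],g[1],290),R.from_rotvec(g[3:]).as_matrix(),5)
E
```

```text
time_s: 31.33
tcp_pos: [397.4, 156.5, 282.4]
orientation: [0.164, 2.886, -0.015]
wrist_force: [0.1, 0.9, -2.2]
opening: 0.393
finger_force: 60.4
time_s: 32.17
tcp_pos: [401.7, 286.0, 291.4]
orientation: [0.193, 3.132, 0.009]
wrist_force: [-1.3, -1.3, -1.6]
opening: 0.391
finger_force: 60.4
rows 5 linear [0.023 0.278 0.015] rot [0.013 0.004 0.007] tcp [401.7 286.  291.4]
```

```bash
python3 -m jog '[{"linear":[0.02,0.27,0.01],"delta_rot":[0.01,0,0.01],"hand":0},{"linear":[0.02,0.27,0.01],"delta_rot":[0.01,0,0.01],"hand":0},{"linear":[0.02,0.27,0.01],"delta_rot":[0.01,0,0.01],"hand":0},{"linear":[0.02,0.27,0.01],"delta_rot":[0.01,0,0],"hand":0},{"linear":[0.02,0.27,0.01],"delta_rot":[0.02,0.02,0],"hand":0},{"linear":[0,0,0],"delta_rot":[0,0,0],"hand":0},{"linear":[0,0,0],"delta_rot":[0,0,0],"hand":0},{"linear":[0,0,0],"delta_rot":[0,0,0],"hand":0},{"linear":[0,0,0],"delta_rot":[0,0,0],"hand":0},{"linear":[0,0,0],"delta_rot":[0,0,0],"hand":0}]'
python3 - <<'E'
from h import *
g=np.load("grasp.npy");plan((g[0],g[1],g[2]),R.from_rotvec(g[3:]).as_matrix(),1)
E
```

```text
time_s: 33.0
tcp_pos: [403.2, 311.9, 291.2]
orientation: [0.198, 3.131, 0.002]
wrist_force: [0.8, 0.3, -2.0]
opening: 0.39
finger_force: 60.4
rows 1 linear [0.056 0.087 6.944] rot [ 0.007  0.031 -0.011] tcp [403.2 311.9 291.2]
```

```bash
python3 -m jog '[{"linear":[0.06,0.09,0.3],"delta_rot":[0,0.03,0],"hand":0},{"linear":[0,0,0.6],"delta_rot":[0,0,0],"hand":0},{"linear":[0,0,0.7],"delta_rot":[0,0,0],"hand":0},{"linear":[0,0,0.7],"delta_rot":[0,0,0],"hand":0},{"linear":[0,0,0.7],"delta_rot":[0,0,0],"hand":0},{"linear":[0,0,0.7],"delta_rot":[0,0,0],"hand":0},{"linear":[0,0,0.7],"delta_rot":[0,0,0],"hand":0},{"linear":[0,0,0.7],"delta_rot":[0,0,0],"hand":0},{"linear":[0,0,0.6],"delta_rot":[0,0,0],"hand":0},{"linear":[0,0,0.4],"delta_rot":[0,0,0],"hand":0}]'
python3 -m jog '[{"linear":[0,0,0.2],"delta_rot":[0,0,0],"hand":0},{"linear":[0,0,0.2],"delta_rot":[0,0,0],"hand":0},{"linear":[0,0,0.1],"delta_rot":[0,0,0],"hand":0},{"linear":[0,0,0.1],"delta_rot":[0,0,0],"hand":0},{"linear":[0,0,0.1],"delta_rot":[0,0,0],"hand":0},{"linear":[0,0,0.05],"delta_rot":[0,0,0],"hand":0},{"linear":[0,0,0],"delta_rot":[0,0,0],"hand":0},{"linear":[0,0,0],"delta_rot":[0,0,0],"hand":0},{"linear":[0,0,0],"delta_rot":[0,0,0],"hand":0},{"linear":[0,0,0],"delta_rot":[0,0,0],"hand":0}]'
```

```text
time_s: 33.83
tcp_pos: [402.0, 314.0, 167.6]
orientation: [-0.198, -3.135, -0.001]
wrist_force: [-0.1, 0.1, -2.8]
opening: 0.39
finger_force: 60.5
time_s: 34.67
tcp_pos: [402.5, 314.2, 154.2]
orientation: [0.198, 3.133, 0.002]
wrist_force: [0.2, -0.5, -1.7]
opening: 0.393
finger_force: 60.5
```

```bash
python3 -m jog '[{"linear":[0,0,0.05],"delta_rot":[0,0,0],"hand":0},{"linear":[0,0,0.05],"delta_rot":[0,0,0],"hand":0},{"linear":[0,0,0],"delta_rot":[0,0,0],"hand":0},{"linear":[0,0,0],"delta_rot":[0,0,0],"hand":0},{"linear":[0,0,0],"delta_rot":[0,0,0],"hand":0},{"linear":[0,0,0],"delta_rot":[0,0,0],"hand":0},{"linear":[0,0,0],"delta_rot":[0,0,0],"hand":0},{"linear":[0,0,0],"delta_rot":[0,0,0],"hand":0},{"linear":[0,0,0],"delta_rot":[0,0,0],"hand":0},{"linear":[0,0,0],"delta_rot":[0,0,0],"hand":0}]'
```

```text
time_s: 35.5
tcp_pos: [402.6, 314.3, 152.3]
orientation: [0.198, 3.133, 0.002]
wrist_force: [-0.3, -0.2, 4.5]
opening: 0.394
finger_force: 61.3
```

Collar rests on the frame (upward force). Release and retreat.

```bash
python3 -m jog '[{"linear":[0,0,0],"delta_rot":[0,0,0],"hand":1},{"linear":[0,0,0],"delta_rot":[0,0,0],"hand":1},{"linear":[0,0,0],"delta_rot":[0,0,0],"hand":1},{"linear":[0,0,0],"delta_rot":[0,0,0],"hand":1},{"linear":[0,0,0],"delta_rot":[0,0,0],"hand":1},{"linear":[0,0,0],"delta_rot":[0,0,0],"hand":1},{"linear":[0,0,0],"delta_rot":[0,0,0],"hand":1},{"linear":[0,0,0],"delta_rot":[0,0,0],"hand":1},{"linear":[0,0,-0.3],"delta_rot":[0,0,0],"hand":1},{"linear":[0,0,-0.6],"delta_rot":[0,0,0],"hand":1}]'
python3 -m jog '[{"linear":[0,0,-1],"delta_rot":[0,0,0],"hand":1},{"linear":[-0.4,0,-1],"delta_rot":[0,0,0],"hand":1},{"linear":[-0.4,0,-1],"delta_rot":[0,0,0],"hand":1},{"linear":[-0.4,0,-1],"delta_rot":[0,0,0],"hand":1},{"linear":[-0.6,0,-0.6],"delta_rot":[0,0,0],"hand":1},{"linear":[-0.8,0,-0.2],"delta_rot":[0,0,0],"hand":1},{"linear":[-0.8,0,0],"delta_rot":[0,0,0],"hand":1},{"linear":[0,0,0],"delta_rot":[0,0,0],"hand":1},{"linear":[0,0,0],"delta_rot":[0,0,0],"hand":1},{"linear":[0,0,0],"delta_rot":[0,0,0],"hand":1}]'
python3 - <<'E'
from h import *
o=bot.get_obs();im=bot.capture("wrist");cv2.imwrite("pics/w5.png",im);cv2.imwrite("pics/scene5.png",bot.capture("scene"))
c=blob(im,(20,120,60),(34,255,255));print(*rect(cast("wrist",c,99,o)))
s=bot.capture("side");print("handle",*rect(cast("side",blob(s,(4,150,100),(16,255,255),(200,240,380,400)),76,None)))
E
```

```text
time_s: 36.33
tcp_pos: [402.0, 314.0, 169.6]
orientation: [-0.198, -3.135, -0.0]
wrist_force: [-0.4, 0.8, 0.7]
opening: 1.001
finger_force: 0.0
time_s: 37.17
tcp_pos: [469.0, 305.6, 266.1]
orientation: [0.198, 3.135, 0.002]
wrist_force: [-0.2, -0.9, 1.0]
opening: 1.0
finger_force: 0.0
[401.5 314. ] [77.7 64.6] 82.79
handle [ 497.3 -297.8] [112.   13.3] 84.63
```

View pics/scene5.png

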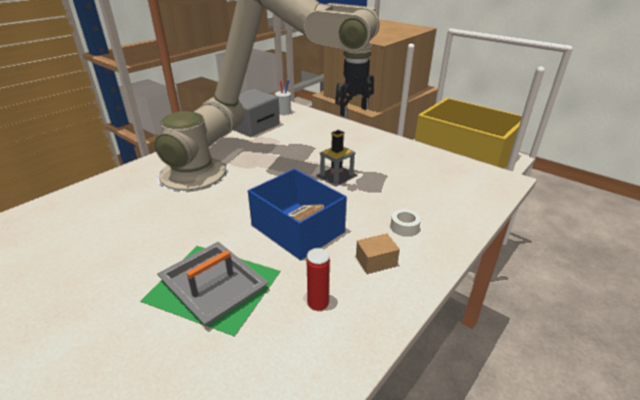

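Tray flat on the mat (212,283), scanner back upright in its cradle (337,150), bystanders unmoved, arm clear.

```bash
python3 -c "
from rig import bot
print(bot.hand_in())"
```

```text
the job is handed in; nothing more can be done
None
```

I handed the job in at about 37 s, but no verdict came back: the tray is flat mid-mat, the nose was pressed about 4 mm (estimated from wrist force) on the label for about 2 s, the scanner is back upright in its cradle, and the box, can and tape look unmoved.

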